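# Slide the copper spacer out over the tray's edge and seat it on the pin

## Task

The flat copper spacer lies flush in the channel of the grey tray, where nothing can get hold of it: press on it from above and slide it out of the open end until it overhangs enough to be gripped by its two long sides, but does not tip off. Then lift it from there, lower it on to the small round stand with its hole over the pin until you feel it rest on the seat, and let go without dropping it. Never press on it with more than 25 N in the tray or 15 N on the stand, do not let it fall, and leave the vial, tin, coupling and tape spool where they are.

Things in the scene. Friction and masses are not known exactly. Their poses are not given: they have to be found in the camera images.
- spacer: flat copper plate, 130 (x) x 46 (y) x 4 mm, 0.2 kg, with a 16 mm hole through its middle. Origin: centre of its underside, on the hole's axis. It starts in the channel, x along the tray's x, its top level with the tray's, its front end 8 to 14 mm inside the open end; no finger fits beside or behind it. To drag it takes 8 to 18 N of pressing. It tips off if over 60 mm overhangs.
- tray: rigid fixed block, 164 (x) x 86 (y) mm, its top 60 mm above the origin: grey, aluminium rails, and along its x a channel lined with slippery white plastic (friction about 0.3), 49 mm wide, 4 mm deep, shut 62 mm in +x from the origin, open at the front face 82 mm in -x from it. A black sprung pad in the +y wall pushes on the plate's side with 2 N. It stands 0 to 20 mm high: see z.
- vial: glass sample vial with black cap, 15 mm in diameter, 54 mm high, standing; origin: centre of its underside. Leave alone.
- tin: round tin, 62 mm in diameter, 30 mm high; origin: centre of its underside. Leave alone.
- coupling: brass hose coupling lying on the worktop, 28 x 90 x 24 mm, long along its y; origin: centre of its underside. Leave alone.
- spool: blue and white spool of sealing tape, 50 mm in diameter, 14 mm high, lying flat; origin: centre of its underside. Leave alone.
- stand: fixed stand: 72 mm round foot, 33 mm sleeve up to 31 mm, and in it a 24 mm stem with a seat: an aluminium disc 44 mm in diameter, from whose centre rises a steel pin 9 mm in diameter, 10 mm tall, tapered at the tip. Origin: centre of the foot's underside, on the pin's axis, z up. The stem was clamped by hand: the seat is 40 to 85 mm above the origin and is not measured; feel for it.
Things that resemble listed ones, but are neither listed nor needed, are in the scene too. There is more than one size of the spacer; the one meant has the size given above.

How it is judged (in metres and radians):
On the way, in this order (a step that is already met when the one before it is completed fails the run):
1. the spacer, still lying flat in the channel, overhangs the open end by 25 to 60 mm (x of spacer in the frame of tray between -0.077 and -0.042 m and z of spacer in the frame of tray between 0.053 and 0.059 m and angle between spacer's own z axis and vertical below 0.05 rad), for 0.2 s.
2. the fingers hold the spacer lifted clear of the tray (z of spacer in the frame of tray above 0.066 m and contact force between spacer and the fingers above 1 N and contact force between spacer and tray below 0.1 N), for 0.2 s.
At the end, for the whole second after the job is handed in: the spacer lies flat (within 0.05 rad) and at rest on the stand's seat, whatever its height, its hole over the pin (centres within 5 mm) (horizontal distance between spacer and stand below 0.005 m and contact force between spacer and stand above 0.5 N and angle between spacer's own z axis and vertical below 0.05 rad and linear speed of spacer below 0.01 m/s); the robot touches nothing.
It fails at once if the spacer is pressed down in the tray with more than 25 N (contact force over 31 N: its weight and the sprung pad make up the rest) (contact force between spacer and tray above 31 N).
It fails at once if the spacer is pressed onto the stand with more than 15 N (contact force between spacer and stand above 15 N).
It fails at once if the spacer is dropped: it falls free, faster than 0.3 m/s (from more than about 5 mm) (linear speed of spacer above 0.3 m/s and contact force between spacer and the fingers below 0.02 N and contact force between spacer and tray below 0.02 N and contact force between spacer and stand below 0.02 N).
It fails at once if the spacer drops towards the worktop (height (world z) of spacer below 0.03 m).
It fails at once if a bystander is moved by more than 25 mm or the vial is tipped (distance of any of vial, tin, coupling, spool from where it was at the start of the episode above 0.025 m or angle between vial's own z axis and vertical above 0.5 rad).
It also fails if it takes over 70 s, if anything falls off the work surface, if the arm or the gripper's body presses on something with over 40 N, if the wrist force passes 120 N, or if a joint passes its speed limit or range.

## Robot

A 7-joint arm with a two-finger parallel gripper is mounted at the origin on a cart in front of the work surface, level with it; the furniture and walls round the work are solid. World frame = base frame: x ahead of the robot, y to its left, z up, the work surface at z = 0. Lengths are in m, angles in degrees, forces in N, time in s.
With the tool pointing down it reaches from about 0.425 to 0.875 m from the base axis. Payload 4.7 kg.
Tool frame: the origin (TCP) lies between the finger pads; the fingertips stand env.finger_overhang ahead of it and the grasp point (between the pads) lies 5 mm behind it (env.finger_overhang is the distance from the TCP to the fingertips, in m); z points along the fingers, y is the line along which they close (so a half turn about z gives the same grasp; the last joint's range is limited). The gripper opens to 87 mm and grips with 3 to 60 N. Pads are 19 mm wide; open, the fingers measure 117 mm over their backs; the gripper's body (75 mm by 190 mm) begins 51 mm behind the grasp point.
Start: joints at [0.808, 18.392, -4.016, 83.108, 1.295, 78.541, -3.26], TCP at [0.65, -0, 0.237] pointing down, gripper open.
Joint ranges: [-163.93, 163.93], [-17.29, 119.83], [-79.2, 71.16], [3.27, 140.29], [-89.18, 269.18], [5.43, 117.66], [-154.24, 154.24]. Speed limits (degrees/s): [147.25, 147.25, 180, 180, 180, 180, 180].

## Interface

Orientations are given as [roll, pitch, yaw] about the fixed x, y, z axes, in that order (R = Rz(yaw) Ry(pitch) Rx(roll)).
In Python, from cell import telemetry, eyes, env, models gives the robot as it stands. The module is installed in compiled form; this text tells all that it offers.
- The arm moves only by the tool drive_tool, never from a script. Its arguments are lists of equal length, an entry for each row: "angular": the turn, a rotation vector about the tool's x, y, z in rad, a list of three; "delta_pos": the shift along the tool's x, y, z in cm, a list of three; "gripper": the finger opening in cm, from 0 to 8.7. A call has 1 to 20 rows; each row shifts and turns the commanded pose from where the row before left it, along the tool's axes as they then stand; what a row does not reach is not made up. A row lasts 1/10 s, in which the tool goes at most 50 mm and 8.59 degrees, less where a joint would pass 70% of its speed; a pose out of reach is approached as far as the arm can. A call with a gripper value outside its range is refused whole. The fingers move at their own pace and stop on an object; "squeeze" is the grip in N (left out, the last holds). Time passes only in rows, so rows that do not move let the fingers close. It gives the time, the measured TCP pose, the force, the opening and the grip force at its end, in the units of the state.
- telemetry.get_obs(): the state, without advancing time (a new reading comes with each control period).
- eyes.read_camera(name): name is "scene" or "side" or "wrist"; returns a dict with "pixels" (384x512x3 uint8, red, green, blue), "mtx" (3x3 intrinsics, pixels), "D" ([k1, k2, p1, p2, k3] as OpenCV has them; the pictures are not rectified), "origin" and "orientation" of the camera in the world. Camera axes: x right, y down, z forward; pixel columns grow to the right and rows downward; lengths in m; the calibration is good to about 2 mm. A picture is of the moment at which its call begins. There is no depth.
- env.sign_off(): hands the job in; it is judged then, once.
Trained networks look in a picture, given as the dict that the camera call returned (one of the last four; its "shot" number tells which), for a name from the list of things; names that differ only in an ending like _2 or _b are one class to them, and where a whole thing is asked for, a point or a joint stands for the part that bears it (a point fixed in the world has none). Each returns a list of dicts, best first, with "p" (0 to 1); they miss things now and then, are a little off and sometimes report something else, mostly with a low value. They report only what shows in the picture. A call takes as long as a camera call. They do not tell look-alikes from the thing itself.
- models.search_frame(picture, target): "centre" ([column, row] in pixels, amid what is visible of it).
- models.cut_out(picture, target): "pixels" (384x512 bool, what is visible of it) and "centre" ([column, row] in pixels, amid what is visible of it).
The state is a dict: "time_s": time; "qpos": joint angles; "joint_velocities": joint speeds; "effort": joint torques, N m; "tool_pos": TCP position; "tool_rot": TCP orientation; "force": force on the tool from outside, world axes, zero at the start; "wrist_torque": the same for the moment, N m; "grip_width": finger opening in m; "grasp_force": force on a finger pad.
Only numpy, scipy, OpenCV 4.12 (cv2) and the standard library are available. Lean on these libraries where they do the work, as an engineer would, in place of code of your own. Each camera call takes 0.05 s, during which the arm holds its last target. There are 200 camera calls.

## Working session

There is one attempt and no reset: what is moved stays moved. The work goes in short steps, Python scripts to look and compute and a tool call to move; the robot and the scene stay as the last step left them, time stands still between calls to the robot, and variables do not carry over. Pictures are saved under pics/ and viewed, at most 10 in all, crops included, and the job is handed in when it is done.

Besides the shell and the picture viewer there is one more tool, called as name(argument=value, ...) on one line, values as JSON. drive_tool: Moves the arm, as the interface text tells. Its arguments: {"type":"object","properties":{"angular":{"type":"array","items":{"type":"array","items":{"type":"number"}}},"delta_pos":{"type":"array","items":{"type":"array","items":{"type":"number"}}},"gripper":{"type":"array","items":{"type":"number"}},"squeeze":{"type":"number"}},"required":["angular","delta_pos","gripper"]}

```bash
mkdir -p pics; cat > h.py <<'E'
import numpy as np,cv2
from scipy.spatial.transform import Rotation as R
from cell import telemetry,eyes,env,models
def rot(o):
    o=np.array(o)
    return o if o.shape==(3,3) else (R.from_quat(o).as_matrix() if o.size==4 else R.from_euler('xyz',o,degrees=True).as_matrix())
def ray(c,px):
    u=cv2.undistortPoints(np.array(px,float).reshape(-1,1,2),np.array(c['mtx']),np.array(c['D'])).reshape(-1,2)
    d=np.c_[u,np.ones(len(u))]@rot(c['orientation']).T
    return np.array(c['origin']),d
def atz(c,px,z):
    o,d=ray(c,px); return o+d*((z-o[2])/d[:,2])[:,None]
def proj(c,P):
    Rm=rot(c['orientation']); rv=cv2.Rodrigues(Rm.T)[0]
    return cv2.projectPoints(np.array(P,float).reshape(-1,1,3),rv,-Rm.T@np.array(c['origin']),np.array(c['mtx']),np.array(c['D']))[0].reshape(-1,2)
def tri(c1,p1,c2,p2):
    o1,d1=ray(c1,p1);o2,d2=ray(c2,p2);d1,d2=d1[0],d2[0]
    s=np.linalg.lstsq(np.c_[d1,-d2],o2-o1,rcond=None)[0]
    a,b=o1+s[0]*d1,o2+s[1]*d2
    return (a+b)/2,np.linalg.norm(a-b)
def save(c,n,crop=None,k=1):
    im=c['pixels'][...,::-1]
    if crop: x0,y0,x1,y1=crop; im=im[y0:y1,x0:x1]
    cv2.imwrite('pics/'+n,cv2.resize(im,None,fx=k,fy=k,interpolation=cv2.INTER_CUBIC))
E
python3 - <<'E'
from h import *
s=telemetry.get_obs();print(s,env.finger_overhang)
cs={n:eyes.read_camera(n) for n in('scene','side','wrist')}
for n,c in cs.items():
    print(n,c['origin'],c['orientation'],c['mtx'])
    for t in('spacer','tray','stand','vial','tin','coupling','spool'):
        print(n,t,[(np.round(r['centre']).tolist(),round(r['p'],2)) for r in models.search_frame(c,t)])
im=np.vstack([np.hstack([cs['scene']['pixels'],cs['side']['pixels']]),np.hstack([cs['wrist']['pixels'],cs['wrist']['pixels']*0])])
cv2.imwrite('pics/a.png',cv2.resize(im[...,::-1],(800,600)))
np.save('c0.npy',cs,allow_pickle=True)
E
```

```text
{'time_s': 0.0, 'qpos': array([ 0.80590255, 18.43761059, -4.01548237, 83.17477307,  1.29495681,
       78.54024526, -3.26077559]), 'joint_velocities': array([-0.02170307,  0.00738159, -0.07602887, -0.01723561,  0.06819168,
       -0.04867014, -0.12275295]), 'effort': array([-2.58547143e-04, -4.91284704e+01, -4.03903294e-01, -3.12526345e+01,
       -6.40594075e-02,  4.37659642e-02,  1.61017233e-04]), 'tool_pos': array([ 6.49476889e-01, -2.74967825e-05,  2.35479030e-01]), 'tool_rot': array([-1.79892611e+02,  5.72094744e-03,  9.00030187e+01]), 'force': array([ 0.47334439,  0.07500813, -0.04758682]), 'wrist_torque': array([-0.01662418, -0.03134204, -0.0022223 ]), 'grasp_force': 0.0, 'grip_width': 0.0868651730617213} 0.014
scene [-0.07721658 -0.38810756  0.53512483] [-124.19368637   -0.67632872  -62.65202709] [[369.86579319   0.         258.35236142]
 [  0.         369.86579319 184.07361794]
 [  0.           0.           1.        ]]
scene spacer [([248.0, 166.0], 0.94), ([202.0, 173.0], 0.74)]
scene tray [([247.0, 179.0], 0.68)]
scene stand [([337.0, 251.0], 0.6)]
scene vial []
scene tin
[... 412 characters left out ...]
229.0, 197.0], 0.25)]
side stand [([304.0, 142.0], 0.84)]
side vial [([228.0, 164.0], 0.49)]
side tin [([208.0, 164.0], 0.55)]
side coupling [([316.0, 211.0], 0.57)]
side spool [([313.0, 279.0], 0.89)]
wrist [0.64893382 0.06653544 0.38286619] [ 1.65854342e+02  9.80498306e-02 -4.03380566e-02] [[307.34193123   0.         252.3983944 ]
 [  0.         307.34193123 191.39756055]
 [  0.           0.           1.        ]]
wrist spacer [([228.0, 175.0], 0.66), ([210.0, 55.0], 0.64)]
wrist tray [([233.0, 159.0], 0.77)]
wrist stand []
wrist vial [([254.0, 290.0], 0.49)]
wrist tin [([293.0, 284.0], 0.59)]
wrist coupling [([64.0, 198.0], 0.73), ([233.0, 160.0], 0.26)]
wrist spool [([44.0, 42.0], 0.87)]
```

View pics/a.png

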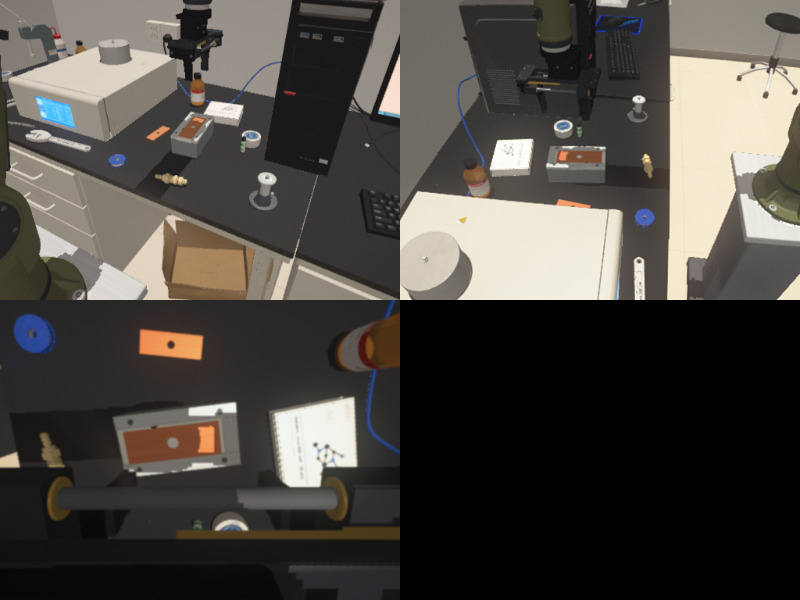

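```bash
python3 - <<'E'
from h import *
cs=np.load('c0.npy',allow_pickle=True).item()
a=cv2.resize(cs['wrist']['pixels'][20:240,100:360],None,fx=3,fy=2.7,interpolation=cv2.INTER_CUBIC)
save(cs['wrist'],'b.png',(120,20,380,300),2.14*1)
print(tri(cs['scene'],[248,166],cs['side'],[226,198]),tri(cs['wrist'],[228,175],cs['side'],[226,198]),tri(cs['scene'],[337,251],cs['side'],[304,142]))
E
```

```text
(array([ 0.61968335, -0.00948914,  0.05587398]), np.float64(0.011719351993328407)) (array([0.62137181, 0.00529959, 0.07551503]), np.float64(0.004703231148810456)) (array([ 0.46366321, -0.29029832,  0.02420082]), np.float64(0.005294617003694717))
```

View pics/b.png

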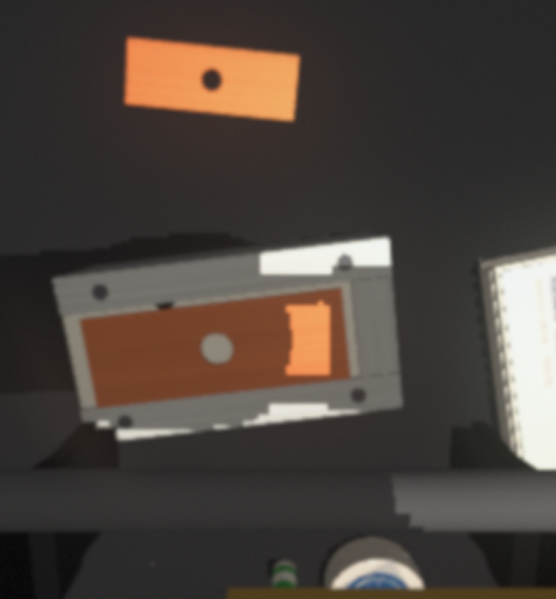

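The wrist view shows two copper plates: one in the tray channel at (221,183) px, open end left, black pad in the upper wall, and a loose one on the worktop at (218,57) px. I take the one in the tray, since the loose plate is not in a channel. The other views agree (scene 248,166; side 226,198). Next I fit the poses from the masks.

```bash
cat >> h.py <<'E'
from scipy.optimize import minimize
def poly_iou(c,polys,mask,k=4):
    m=np.zeros((384*k,512*k),np.uint8)
    for P in polys:
        h=cv2.convexHull(np.round((proj(c,P)+.5)*k).astype(np.int32)); cv2.fillConvexPoly(m,h,1)
    m=m>0; b=cv2.resize(mask.astype(np.uint8),None,fx=k,fy=k,interpolation=cv2.INTER_NEAREST)>0
    return (m&b).sum()/max(1,(m|b).sum())
def circ(r,z,n=48):
    t=np.linspace(0,2*np.pi,n); return np.c_[r*np.cos(t),r*np.sin(t),0*t+z]
def cyl(r,z0,z1): return np.r_[circ(r,z0),circ(r,z1)]
def stand_polys(x,y,s):
    return [p+[x,y,0] for p in(cyl(.036,0,.006),cyl(.0165,0,.031),cyl(.012,.03,s),cyl(.022,s-.005,s),cyl(.004,s,s+.01))]
def plate_polys(x,y,z,yaw,box=(-.065,.065,-.023,.023,0,0)):
    a=box;P=np.array([[i,j,k] for i in a[:2] for j in a[2:4] for k in a[4:6]])
    return [R.from_euler('z',yaw).apply(P)+[x,y,z]]
def near(c,name,px):
    r=models.cut_out(c,name); r=[q for q in r if np.hypot(*(np.array(q['centre'])-px))<25]
    return r[0]['pixels'] if r else None
E
python3 - <<'E'
from h import *
from scipy.ndimage import binary_fill_holes as bf
cs={n:eyes.read_camera(n) for n in('scene','side','wrist')}
def fit(items,f,x0,st):
    r=minimize(lambda p:-sum(poly_iou(cs[n],f(*p),m) for n,m in items),x0,method='Nelder-Mead',options=dict(initial_simplex=np.array([x0]+[np.array(x0)+np.eye(len(x0))[i]*st[i] for i in range(len(x0))]),maxiter=250,xatol=2e-4,fatol=1e-4))
    print(np.round(r.x,4),[round(poly_iou(cs[n],f(*r.x),m),3) for n,m in items]); return r.x
sp=[(n,near(cs[n],'spacer',p)) for n,p in(('scene',(248,166)),('side',(226,198)),('wrist',(221,183)))]
sp=[(n,bf(m)) for n,m in sp if m is not None]
print([(n,m.sum()) for n,m in sp]);fit(sp,plate_polys,[.62,.005,.07,.09],[.01,.01,.01,.1])
for k in sp: 
    if k[0]=='wrist': fit([k],plate_polys,[.62,.005,.07,.09],[.01,.01,.01,.1])
tr=[(n,near(cs[n],'tray',p)) for n,p in(('scene',(248,176)),('side',(222,218)),('wrist',(233,159)))]
tr=[(n,bf(m)) for n,m in tr if m is not None]
print([(n,m.sum()) for n,m in tr])
fit(tr,lambda x,y,h,w:plate_polys(x,y,0,w,(-.082,.082,-.043,.043,0,h)),[.62,.005,.07,.09],[.01,.01,.01,.1])
ss=[(n,near(cs[n],'stand',p)) for n,p in(('scene',(337,251)),('side',(304,142)))]
ss=[(n,m) for n,m in ss if m is not None]
fit(ss,stand_polys,[.47,-.29,.06],[.01,.01,.01])
for n,m in ss:fit([(n,m)],stand_polys,[.47,-.29,.06],[.01,.01,.01])
for n,z in(('vial',.02),('tin',.015),('coupling',.01),('spool',.01)):
  for k in cs:
    for r in models.search_frame(cs[k],n)[:1]: print(n,k,np.round(atz(cs[k],r['centre'],z),3))
c=cs['scene'];a=cv2.resize(c['pixels'][200:290,290:390],(600,540));b=None
save(cs['side'],'c.png',(170,120,330,250),4)
E
```

```text
[('scene', np.int64(526)), ('side', np.int64(893)), ('wrist', np.int64(5192))]
[ 0.6149 -0.0043  0.0628  0.1261] [np.float64(0.924), np.float64(0.927), np.float64(0.976)]
[ 0.6147 -0.0044  0.0633  0.1196] [np.float64(0.979)]
[('scene', np.int64(2276)), ('side', np.int64(3417)), ('wrist', np.int64(12424))]
[ 0.6222 -0.0024  0.0626  0.1173] [np.float64(0.952), np.float64(0.967), np.float64(0.974)]
[ 0.4658 -0.2891  0.0782] [np.float64(0.957), np.float64(0.859)]
[ 0.4657 -0.2891  0.0789] [np.float64(0.958)]
[ 0.4649 -0.2956  0.0721] [np.float64(0.903)]
vial scene [[ 0.648 -0.168  0.02 ]]
tin scene [[ 0.709 -0.176  0.015]]
tin side [[ 0.71  -0.154  0.015]]
tin wrist [[ 0.707 -0.155  0.015]]
coupling scene [[ 0.422 -0.049  0.01 ]]
coupling side [[ 0.465 -0.304  0.01 ]]
coupling wrist [[ 0.413 -0.035  0.01 ]]
spool scene [[0.42  0.146 0.01 ]]
spool side [[0.411 0.151 0.01 ]]
spool wrist [[0.417 0.143 0.01 ]]
```

View pics/c.png

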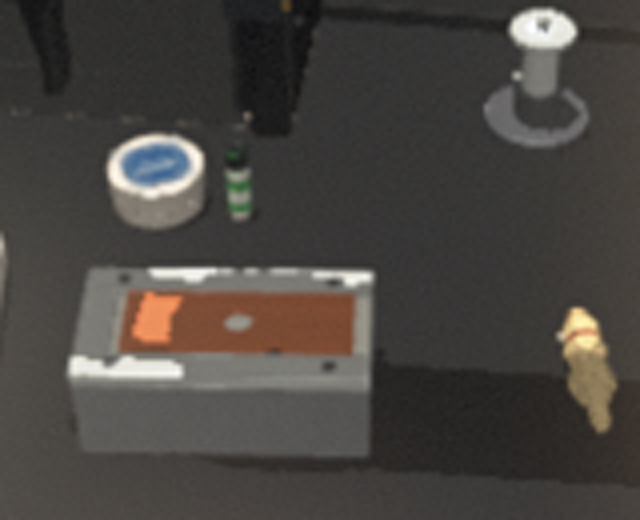

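The side crop confirms it: the spacer is in the tray at about full-frame (229,201) px, open end to the right. The stand is at (306,140), with the coupling at (316,212) well in front of the tray. The tray fits at (0.622,-0.002), yaw ≈ 6.9°, top ≈ 0.063. Now I turn the tool so its y lies across the tray, close the fingers and go down above the rear part of the plate.

drive_tool(angular=[[0,0,0.145],[0,0,0.145],[0,0,0.145],[0,0,0.145],[0,0,0.145],[0,0,0.145],[0,0,0.145],[0,0,0.145],[0,0,0.145],[0,0,0.145],[0,0,0],[0,0,0]], delta_pos=[[0,0,1.35],[0,0,1.35],[0,0,1.35],[0,0,1.35],[0,0,1.35],[0,0,1.35],[0,0,1.35],[0,0,1.35],[0,0,1.35],[0,0,1.35],[0,0,0],[0,0,0]], gripper=[0,0,0,0,0,0,0,0,0,0,0,0], squeeze=10)

```text
time_s: 3.55
tool_pos: [0.65, 0.0001, 0.1017]
tool_rot: [180.0, 0.0, 7.1]
force: [-0.2, 0.7, -0.3]
grip_width: 0.003
grasp_force: 0.0
```

```bash
python3 - <<'E'
from h import *
c=eyes.read_camera('wrist');save(c,'d.png',None,1.3)
cs=eyes.read_camera('scene'); print('tower base',np.round(atz(cs,[[343,205],[416,224]],0),3))
print(c['origin'],proj(c,[[.6147,-.0043,.063],[.5402,-.0122,.063]]+list(plate_polys(.6147,-.0043,.063,.12)[0])).round())
print(telemetry.get_obs()['tool_pos'],telemetry.get_obs()['tool_rot'])
E
```

```text
tower base [[ 0.642 -0.251  0.   ]
 [ 0.652 -0.416  0.   ]]
[0.71508112 0.00855828 0.24897263] [[253. 270.]
 [251. 364.]
 [285. 353.]
 [285. 353.]
 [220. 353.]
 [220. 353.]
 [291. 175.]
 [291. 175.]
 [216. 174.]
 [216. 174.]]
[6.50664975e-01 3.82764230e-05 1.02583528e-01] [ 1.79997063e+02 -9.19825295e-02  7.06027081e+00]
```

View pics/d.png

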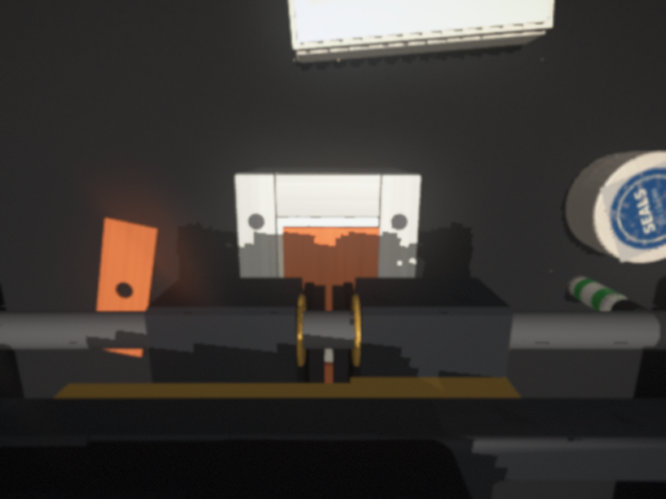

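The spacer's rear end shows at (219–291,175) px, as predicted from the fit, and the closed fingers sit on its midline. Going down to just above contact.

drive_tool(angular=[[0,0,0],[0,0,0],[0,0,0],[0,0,0],[0,0,0],[0,0,0],[0,0,0]], delta_pos=[[0,0,0.5],[0,0,0.5],[0,0,0.5],[0,0,0.3],[0,0,0.2],[0,0,0],[0,0,0]], gripper=[0,0,0,0,0,0,0])

```text
time_s: 4.35
tool_pos: [0.6501, -0.0, 0.0816]
tool_rot: [180.0, -0.0, 6.9]
force: [0.5, 0.2, 0.8]
grip_width: 0.0003
grasp_force: 0.0
```

drive_tool(angular=[[0,0,0],[0,0,0],[0,0,0],[0,0,0]], delta_pos=[[0,0,0.1],[0,0,0.1],[0,0,0.1],[0,0,0]], gripper=[0,0,0,0])

```text
time_s: 4.75
tool_pos: [0.6499, -0.0, 0.0784]
tool_rot: [180.0, 0.0, 6.9]
force: [0.5, -0.2, 0.3]
grip_width: 0.0005
grasp_force: 0.0
```

drive_tool(angular=[[0,0,0],[0,0,0],[0,0,0]], delta_pos=[[0,0,0.07],[0,0,0.05],[0,0,0]], gripper=[0,0,0])

```text
time_s: 5.05
tool_pos: [0.6501, -0.0, 0.078]
tool_rot: [-180.0, -0.0, 6.9]
force: [-2.2, 0.3, 5.5]
grip_width: 0.0004
grasp_force: 2.4
```

drive_tool(angular=[[0,0,0],[0,0,0],[0,0,0]], delta_pos=[[0,0,0.05],[0,0,0.05],[0,0,0]], gripper=[0,0,0])

```text
time_s: 5.35
tool_pos: [0.6501, -0.0, 0.078]
tool_rot: [-180.0, -0.0, 6.9]
force: [-4.0, -0.0, 9.8]
grip_width: 0.0005
grasp_force: 4.8
```

drive_tool(angular=[[0,0,0],[0,0,0],[0,0,0],[0,0,0],[0,0,0],[0,0,0]], delta_pos=[[0,0,0.06],[0,0,0.05],[-0.15,0,0],[-0.15,0,0],[-0.15,0,0],[-0.15,0,0]], gripper=[0,0,0,0,0,0])

```text
time_s: 5.95
tool_pos: [0.6477, -0.0003, 0.078]
tool_rot: [180.0, -0.5, 6.9]
force: [3.4, 1.0, 6.2]
grip_width: 0.0004
grasp_force: 3.3
```

drive_tool(angular=[[0,0,0],[0,0,0],[0,0,0],[0,0,0]], delta_pos=[[0,0,0.05],[0,0,0.05],[0,0,0.0],[0,0,0]], gripper=[0,0,0,0])

```text
time_s: 6.35
tool_pos: [0.6476, -0.0003, 0.078]
tool_rot: [180.0, -0.5, 6.9]
force: [0.8, 1.1, 11.9]
grip_width: 0.0005
grasp_force: 5.9
```

drive_tool(angular=[[0,0,0],[0,0,0],[0,0,0],[0,0,0]], delta_pos=[[-0.2,0,0.04],[-0.2,0,0.04],[-0.2,0,0.0],[0,0,0]], gripper=[0,0,0,0])

```text
time_s: 6.75
tool_pos: [0.6436, -0.0008, 0.078]
tool_rot: [180.0, -0.7, 6.9]
force: [4.5, 0.6, 11.7]
grip_width: 0.0004
grasp_force: 5.6
```

```bash
cat > sp.py <<'E'
from h import *
from scipy.ndimage import binary_fill_holes as bf
u=np.array([np.cos(.12),np.sin(.12)])
for n,p in(('scene',(248,168)),('side',(235,198))):
    c=eyes.read_camera(n);m=near(c,'spacer',p)
    if m is None: print(n,'none');continue
    ys,xs=np.nonzero(m);P=atz(c,np.c_[xs,ys],.064)[:,:2]-[.6222,-.0024]
    s=P@u; print(n,'tray-x of front edge',np.percentile(s,[0.5,2]).round(4),'rear',s.max().round(4),'n',len(s))
print(telemetry.get_obs()['tool_pos'],telemetry.get_obs()['force'])
E
python3 sp.py
```

```text
scene tray-x of front edge [-0.0822 -0.0804] rear 0.0506 n 425
side tray-x of front edge [-0.074  -0.0724] rear 0.0505 n 499
[ 0.64355637 -0.00078835  0.0779917 ] [ 4.29803483  0.94059599 11.54279275]
```

drive_tool(angular=[[0,0,0],[0,0,0],[0,0,0],[0,0,0],[0,0,0]], delta_pos=[[-0.2,0,0.02],[-0.2,0,0.02],[-0.2,0,0],[-0.2,0,0],[-0.2,0,0]], gripper=[0,0,0,0,0])

```text
time_s: 7.45
tool_pos: [0.6346, -0.0019, 0.078]
tool_rot: [180.0, -0.9, 6.9]
force: [4.8, 1.1, 11.3]
grip_width: 0.0006
grasp_force: 5.8
```

```bash
python3 sp.py
```

```text
scene tray-x of front edge [-0.0934 -0.0913] rear 0.0456 n 506
side tray-x of front edge [-0.0838 -0.0833] rear 0.0439 n 559
[ 0.63417724 -0.00193196  0.07799791] [ 4.18244432  0.80608365 12.90869427]
```

drive_tool(angular=[[0,0,0],[0,0,0],[0,0,0],[0,0,0],[0,0,0],[0,0,0],[0,0,0],[0,0,0],[0,0,0],[0,0,0]], delta_pos=[[-0.2,0,0.01],[-0.2,0,0],[-0.2,0,0.01],[-0.2,0,0],[-0.2,0,0.01],[-0.2,0,0],[-0.2,0,0],[-0.2,0,0],[-0.2,0,0],[-0.2,0,0]], gripper=[0,0,0,0,0,0,0,0,0,0])

```text
time_s: 8.65
tool_pos: [0.6152, -0.0043, 0.078]
tool_rot: [180.0, -0.9, 6.9]
force: [6.0, 1.1, 13.0]
grip_width: 0.0006
grasp_force: 6.3
```

```bash
python3 sp.py
```

```text
scene tray-x of front edge [-0.1093 -0.1078] rear 0.0244 n 485
side tray-x of front edge [-0.1036 -0.1035] rear 0.024 n 512
[ 0.61480592 -0.00434267  0.07797878] [ 4.92800863  1.12387341 15.07942421]
```

drive_tool(angular=[[0,0,0],[0,0,0],[0,0,0],[0,0,0],[0,0,0],[0,0,0],[0,0,0],[0,0,0],[0,0,0],[0,0,0]], delta_pos=[[-0.2,0,0],[-0.2,0,0],[-0.2,0,0],[-0.2,0,0],[-0.2,0,0],[-0.2,0,0],[-0.2,0,0],[-0.2,0,0],[-0.2,0,0],[-0.2,0,0]], gripper=[0,0,0,0,0,0,0,0,0,0])

```text
time_s: 9.85
tool_pos: [0.5955, -0.0067, 0.078]
tool_rot: [180.0, -0.9, 7.0]
force: [6.4, 0.9, 12.6]
grip_width: 0.0005
grasp_force: 6.4
```

```bash
python3 sp.py
```

```text
scene tray-x of front edge [-0.1278 -0.1261] rear 0.003 n 491
side none
[ 0.59513188 -0.00670362  0.07797403] [ 4.81823371  1.38424831 14.29269571]
```

drive_tool(angular=[[0,0,0],[0,0,0],[0,0,0],[0,0,0]], delta_pos=[[0.2,0,0],[0.2,0,-0.05],[0.2,0,-0.05],[0,0,0]], gripper=[0,0,0,0])

```text
time_s: 10.45
tool_pos: [0.5956, -0.0067, 0.0779]
tool_rot: [-180.0, -0.1, 6.9]
force: [-8.5, 0.7, 22.0]
grip_width: 0.0004
grasp_force: 11.1
```

drive_tool(angular=[[0,0,0],[0,0,0],[0,0,0]], delta_pos=[[-0.2,0,-0.1],[0,0,-0.1],[0,0,0]], gripper=[0,0,0])

```text
time_s: 10.75
tool_pos: [0.595, -0.0068, 0.078]
tool_rot: [180.0, -0.4, 6.9]
force: [1.7, 0.5, 9.5]
grip_width: 0.0004
grasp_force: 4.3
```

drive_tool(angular=[[0,0,0],[0,0,0],[0,0,0],[0,0,0],[0,0,0],[0,0,0],[0,0,0],[0,0,0]], delta_pos=[[0,0,-0.1],[0,0,-0.2],[0,0,-0.5],[0,0,-1.0],[0,0,-1.5],[0,0,-1.5],[0,0,0],[0,0,0]], gripper=[0,0,0,0,0,8.5,8.5,8.5])

```text
time_s: 11.55
tool_pos: [0.5929, -0.007, 0.1247]
tool_rot: [180.0, -0.1, 6.9]
force: [0.7, 0.5, -0.0]
grip_width: 0.0166
grasp_force: 0.0
```

```bash
cat >> h.py <<'E'
def fit(cs,items,f,x0,st):
    r=minimize(lambda p:-sum(poly_iou(cs[n],f(*p),m) for n,m in items),x0,method='Nelder-Mead',options=dict(initial_simplex=np.array([x0]+[np.array(x0)+np.eye(len(x0))[i]*st[i] for i in range(len(x0))]),maxiter=250,xatol=2e-4,fatol=1e-4))
    print(np.round(r.x,4),[(n,round(poly_iou(cs[n],f(*r.x),m),3)) for n,m in items]); return r.x
E
python3 - <<'E'
from h import *
from scipy.ndimage import binary_fill_holes as bf
cs={n:eyes.read_camera(n) for n in('scene','side','wrist')}
P0=proj(cs['side'],[[.56,-.01,.064]])[0],proj(cs['scene'],[[.56,-.01,.064]])[0]
it=[(n,near(cs[n],'spacer',proj(cs[n],[[.56,-.01,.064]])[0])) for n in cs]
it=[(n,bf(m)) for n,m in it if m is not None]; print([(n,m.sum()) for n,m in it])
f=lambda x,y,w:plate_polys(x,y,.064,w)
fit(cs,it,f,[.56,-.01,.12],[.01,.01,.1])
for k in it: fit(cs,[k],f,[.56,-.01,.12],[.01,.01,.1])
a=cv2.resize(cs['side']['pixels'][150:250,190:320],(520,400));b=cs['wrist']['pixels'];b=cv2.resize(b,(520*4//5,312*1))
save(cs['side'],'e.png',(190,130,330,250),4)
print(telemetry.get_obs()['tool_pos'],telemetry.get_obs()['grip_width'])
E
```

```text
[('scene', np.int64(620)), ('side', np.int64(801))]
[ 0.5623 -0.0105  0.1355] [('scene', np.float64(0.913)), ('side', np.float64(0.914))]
[ 0.56   -0.011   0.1376] [('scene', np.float64(0.926))]
[ 0.5651 -0.0106  0.1381] [('side', np.float64(0.921))]
[ 0.5920159  -0.00702416  0.12308881] 0.04073949755039144
```

View pics/e.png

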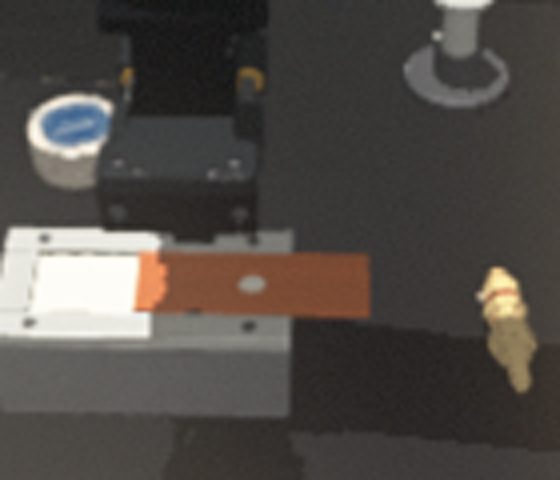

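Plate overhang ≈ 44 mm: in the crop its front edge is at x=370 against the tray edge at 291, flat in the channel, hole at 252. Now above the grip point with open fingers.

drive_tool(angular=[[0,0,0],[0,0,0],[0,0,0],[0,0,0],[0,0,0],[0,0,0],[0,0,0]], delta_pos=[[-1.6,0,0],[-2,0,0],[-2,0,0],[-1,-0.1,0],[0,0,0],[0,0,0],[0,0,0]], gripper=[8.5,8.5,8.5,8.5,8.5,8.5,8.5])

```text
time_s: 12.55
tool_pos: [0.5278, -0.0138, 0.1239]
tool_rot: [180.0, -0.1, 6.9]
force: [-1.1, 0.5, -0.4]
grip_width: 0.0839
grasp_force: 0.0
```

```bash
python3 - <<'E'
from h import *
c=eyes.read_camera('wrist');save(c,'f.png',None,1.4)
print(telemetry.get_obs()['tool_pos'],telemetry.get_obs()['tool_rot'],telemetry.get_obs()['grip_width'])
print(proj(c,[[.5615,-.010,.064]]).round(),proj(c,plate_polys(.5615,-.010,.064,.12)[0]).round())
E
```

```text
[ 0.52763493 -0.01382258  0.12382541] [ 1.79989537e+02 -3.52933015e-02  6.93607809e+00] 0.08461165465395731
[[253. 162.]] [[285. 250.]
 [285. 250.]
 [222. 250.]
 [222. 250.]
 [290.  59.]
 [290.  59.]
 [217.  59.]
 [217.  59.]]
```

View pics/f.png

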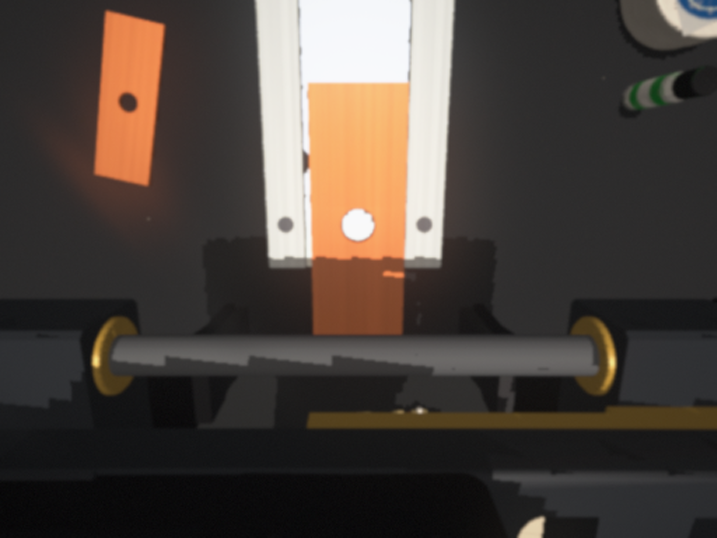

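The view shows the hole at (256,161) px and the tray front edge at row 191, so the overhang is ≈ 44 mm. The plate is about 1.5 mm to the right of the gripper's midline. I shift, then descend around it.

drive_tool(angular=[[0,0,0],[0,0,0],[0,0,0],[0,0,0],[0,0,0],[0,0,0],[0,0,0],[0,0,0]], delta_pos=[[0,0.15,0.7],[0,0,1],[0,0,1.2],[0,0,1.2],[0,0,1.2],[0,0,1],[0,0,0.4],[0,0,0]], gripper=[8.5,8.5,8.5,8.5,8.5,8.5,8.5,8.5])

```text
time_s: 13.4
tool_pos: [0.5265, -0.0155, 0.0559]
tool_rot: [180.0, 0.1, 6.9]
force: [-0.2, -0.0, 0.7]
grip_width: 0.0849
grasp_force: 0.0
```

drive_tool(angular=[[0,0,0],[0,0,0],[0,0,0],[0,0,0],[0,0,0],[0,0,0],[0,0,0],[0,0,0]], delta_pos=[[0,0,0],[0,0,0],[0,0,0],[0,0,0],[0,0,0],[0,0,0],[0,0,0],[0,0,0]], gripper=[6,5,4.5,4.3,4.3,4.3,4.3,4.3], squeeze=15)

```text
time_s: 14.2
tool_pos: [0.527, -0.0156, 0.0569]
tool_rot: [180.0, -0.0, 6.9]
force: [0.4, 0.2, 0.8]
grip_width: 0.0457
grasp_force: 15.0
```

drive_tool(angular=[[0,0,0],[0,0,0],[0,0,0],[0,0,0],[0,0,0],[0,0,0],[0,0,0],[0,0,0],[0,0,0],[0,0,0]], delta_pos=[[0,0,0],[0,0,0],[0,0,-0.2],[0,0,-0.3],[0,0,-0.5],[0,0,-0.7],[0,0,-1],[0,0,-1],[0,0,-1],[0,0,0]], gripper=[4.3,4.3,4.3,4.3,4.3,4.3,4.3,4.3,4.3,4.3], squeeze=50)

```text
time_s: 15.2
tool_pos: [0.5284, -0.0154, 0.106]
tool_rot: [180.0, -0.2, 6.9]
force: [0.3, 0.8, -1.6]
grip_width: 0.0447
grasp_force: 50.0
```

```bash
python3 - <<'E'
from h import *
c=eyes.read_camera('side');save(c,'g.png',(190,110,330,230),4)
print(telemetry.get_obs())
w=eyes.read_camera('wrist');im=w['pixels']
for r in models.search_frame(w,'spacer'):print(r['p'],r['centre'])
cs={'w':w}
m=models.cut_out(w,'spacer')[0]['pixels'];ys,xs=np.nonzero(m);print(xs.min(),xs.max(),ys.min(),ys.max())
cv2.imwrite('pics/h.png',cv2.resize(im[...,::-1],(640,480)))
E
```

```text
{'time_s': 15.25, 'qpos': array([ -8.43109377,   9.60654475,   7.87123663, 109.81715494,
        -1.51403533,  60.53400131, -83.00091969]), 'joint_velocities': array([ 0.09424802,  0.91120902,  0.03167233,  1.2178177 ,  0.0346124 ,
       -0.21468445,  0.0017121 ]), 'effort': array([ 5.74299367e-03, -3.84726334e+01,  8.94919485e-01, -2.92051774e+01,
       -3.01150640e-02, -1.11423105e-01, -4.61684001e-03]), 'tool_pos': array([ 0.52783135, -0.01539207,  0.1049863 ]), 'tool_rot': array([ 1.79993334e+02, -1.39783447e-01,  6.92627662e+00]), 'force': array([ 0.48614751, -0.68797421, -1.85126411]), 'wrist_torque': array([ 0.01784733,  0.19641485, -0.06967979]), 'grasp_force': 49.998870491981506, 'grip_width': 0.04450575696323659}
0.87 [254.9, 137.9]
0.64 [74.8, 60.6]
198 307 27 295
```

View pics/g.png

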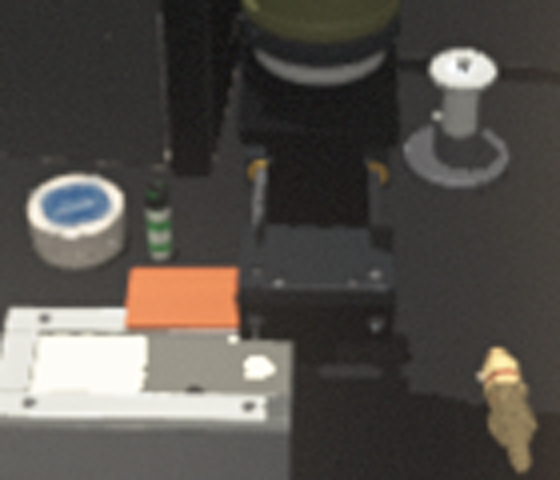

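The plate is lifted clear of the tray and held by the near end. I raise it and carry it to a point beside the stand, then look at the stand with the wrist camera.

drive_tool(angular=[[0,0,0],[0,0,0],[0,0,0],[0,0,0],[0,0,0],[0,0,0],[0,0,0],[0,0,0],[0,0,0],[0,0,0],[0,0,0],[0,0,0.0785],[0,0,0.08],[0,0,0.08],[0,0,0.08],[0,0,0.08],[0,0,0.08],[0,0,0.08],[0,0,0],[0,0,0]], delta_pos=[[0,0,-1],[0,0,-1.5],[0,0,-1.5],[-0.3,0.7,-1.0],[-0.7,1.5,-0.5],[-1.1,2.5,0],[-1.3,2.9,0],[-1.3,2.9,0],[-1.2,2.6,0],[-0.9,2,0],[-0.6,1.3,0],[-0.3,0.65,0],[0,0,0],[0,0,0],[0,0,0],[0,0,0],[0,0,0],[0,0,0],[0,0,0],[0,0,0]], gripper=[4.3,4.3,4.3,4.3,4.3,4.3,4.3,4.3,4.3,4.3,4.3,4.3,4.3,4.3,4.3,4.3,4.3,4.3,4.3,4.3])

```text
time_s: 17.4
tool_pos: [0.4707, -0.1941, 0.1586]
tool_rot: [180.0, 0.0, -25.0]
force: [-1.0, 0.3, -1.3]
grip_width: 0.0444
grasp_force: 50.0
```

```bash
python3 - <<'E'
from h import *
w=eyes.read_camera('wrist');c=eyes.read_camera('scene');cs={'w':w,'scene':c}
im=w['pixels'];cv2.imwrite('pics/i.png',cv2.resize(im[...,::-1],(640,480)))
np.save('w1.npy',w,allow_pickle=True)
print(telemetry.get_obs()['tool_pos'],telemetry.get_obs()['tool_rot'],telemetry.get_obs()['force'])
print('pred',proj(w,[[.4655,-.29,.08],[.4655,-.29,0]]))
it=[]
for n in cs:
    for r in models.cut_out(cs[n],'stand'):
        print(n,r['p'],r['centre'],r['pixels'].sum())
        if r['p']>.4 and n not in [i[0] for i in it]: it.append((n,r['pixels']))
    for r in models.search_frame(cs[n],'spacer'):print('sp',n,r['p'],r['centre'])
fit(cs,it,stand_polys,[.466,-.29,.075],[.01,.01,.01])
for k in it: fit(cs,[k],stand_polys,[.466,-.29,.075],[.01,.01,.01])
E
```

```text
[ 0.47088123 -0.19406576  0.15866633] [ 1.79998189e+02  1.47120156e-02 -2.50032333e+01] [-0.34443068 -0.46428434 -2.5283004 ]
pred [[373.39689921 155.53936622]
 [342.4674209  144.88349125]]
w 0.77 [355.0, 147.1] 5679
sp w 0.71 [252.6, 137.1]
scene 0.84 [336.0, 252.0] 1227
sp scene 0.85 [297.0, 177.1]
sp scene 0.49 [203.0, 171.0]
[ 0.4655 -0.2888  0.0791] [('w', np.float64(0.974)), ('scene', np.float64(0.933))]
[ 0.4647 -0.2892  0.0775] [('w', np.float64(0.981))]
[ 0.4673 -0.2889  0.0782] [('scene', np.float64(0.949))]
```

View pics/i.png

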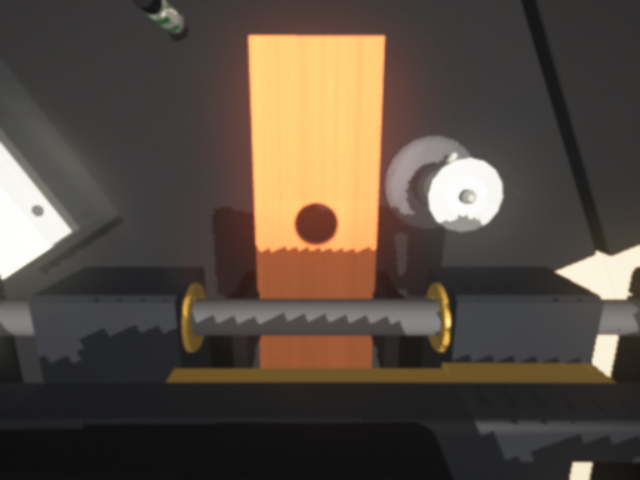

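The wrist view shows the hole at (253,178) px, the stand's pin at (374,157) and the plate's far edge at row 28. Next I work out the plate's pose in the tool and the shift still to go.

```bash
cat > al.py <<'E'
from h import *
from scipy.optimize import least_squares
from scipy.ndimage import binary_fill_holes as bf, label
def plate_in_tool(w,s,px=None):
    """d: hole centre along tool x; e: along tool y; tilt (far end down +)"""
    T=R.from_euler('xyz',s['tool_rot'],degrees=True)
    def pts(d,e,t,yw):
        # plate frame: origin at grip point; tool frame z down
        P=np.array([[65,-23,-2],[65,23,-2],[0,0,-2]])/1e3
        P=R.from_euler('z',yw).apply(P)+[d,0,0]
        P=R.from_euler('y',-t).apply(P)+[0,e,-.005]
        return T.apply(P)+s['tool_pos']
    r=least_squares(lambda q:(proj(w,pts(*q))-px).ravel(),[.035,0,0,0],x_scale=[.01,.01,.05,.05])
    return r.x,r.fun,pts(*r.x)
E
python3 - <<'E'
from al import *
w=np.load('w1.npy',allow_pickle=True).item();s=telemetry.get_obs()
m=models.cut_out
px=np.array([[385,35],[248,35],[316,223.]])*.8
q,f,P=plate_in_tool(w,s,px);print('d,e,tilt,yaw',q.round(4),'res',f.round(1),'hole',P[2])
S=atz(w,[[374.4,156.8]],.0885)[0];print('pin',S, 'for fit .4647,-.2892')
T=R.from_euler('xyz',s['tool_rot'],degrees=True)
for X in(S,[.4647,-.2892,.08]): print('shift in tool',T.inv().apply(np.array(X)-P[2]))
E
```

```text
d,e,tilt,yaw [0.0603 0.0006 0.5872 0.0033] res [-91.4  19.8  91.4  20.    0.  -38.7] hole [ 0.5173216  -0.21627391  0.13205408]
pin [ 0.46678535 -0.2877835   0.0885    ] for fit .4647,-.2892
shift in tool [-0.01551226  0.08618258  0.04354798]
shift in tool [-0.01680275  0.08834918  0.05204772]
```

```bash
python3 - <<'E'
from al import *
w=np.load('w1.npy',allow_pickle=True).item();s=telemetry.get_obs()
px=np.array([[248,35],[385,35],[316,223.]])*.8
q,f,P=plate_in_tool(w,s,px);print('d,e,tilt,yaw',q.round(4),'res',f.round(1),'hole',P[2])
S=atz(w,[[374.4,156.8]],.0885)[0]
T=R.from_euler('xyz',s['tool_rot'],degrees=True)
for X in(S,[.4647,-.2892,.08]): print('shift in tool',T.inv().apply(np.array(X)-P[2]))
E
```

```text
d,e,tilt,yaw [0.0356 0.0006 0.0356 0.001 ] res [ 0.5 -0.3 -0.6 -0.2  0.1  0.6] hole [ 0.50316916 -0.20965579  0.16452756]
shift in tool [0.00010733 0.08618792 0.07602329]
shift in tool [-0.00118316  0.08835453  0.08452303]
```

drive_tool(angular=[[0,0,0],[0,0,0],[0,0,0],[0,0,0],[0,0,0],[0,0,0],[0,0,0],[0,0,0],[0,0,0]], delta_pos=[[0,0.7,0],[0,1.5,0],[-0.05,2.2,0],[0,2.2,0],[0,1.5,0],[0,0.6,0],[0,0,1.5],[0,0,1.5],[0,0,0]], gripper=[4.3,4.3,4.3,4.3,4.3,4.3,4.3,4.3,4.3])

```text
time_s: 18.6
tool_pos: [0.4325, -0.2715, 0.1269]
tool_rot: [-180.0, 0.2, -25.0]
force: [-0.0, -0.1, -1.9]
grip_width: 0.0449
grasp_force: 50.0
```

```bash
python3 - <<'E'
from al import *
w=eyes.read_camera('wrist');s=telemetry.get_obs();np.save('w2.npy',w,allow_pickle=True)
print(s['tool_pos'],s['tool_rot'],s['force'])
T=R.from_euler('xyz',s['tool_rot'],degrees=True)
hole=T.apply([.0356,.0006,-.006])+s['tool_pos']
for S in([.4668,-.2878],[.4647,-.2892]):
  print('hole px',proj(w,[hole]),'pin tip',proj(w,[[*S,.0885]]))
save(w,'j.png',(180,110,330,240),4)
E
```

```text
[ 0.43317733 -0.27189436  0.12800415] [ 1.79999900e+02  1.28631325e-01 -2.50394890e+01] [-0.43516832  0.72617945 -1.33761308]
hole px [[253.54177485 178.55540843]] pin tip [[252.5917109  160.45164843]]
hole px [[253.54177485 178.55540843]] pin tip [[256.1404349  162.58998481]]
```

View pics/j.png

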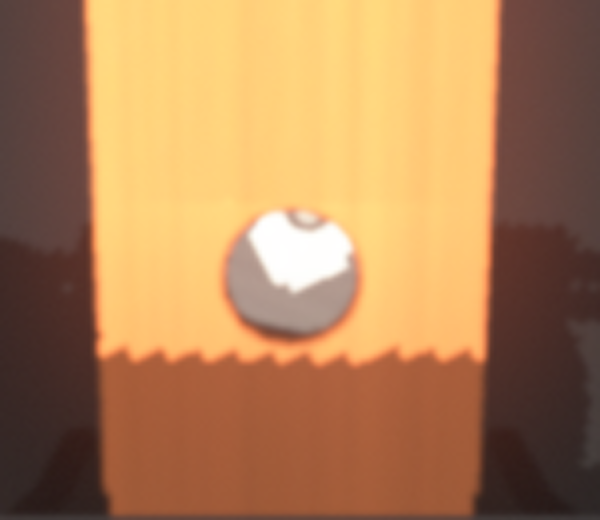

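Through the hole, centred at (253,178) px, the pin tip shows near its upper edge at (257,162). This matches the wrist fit of the stand at ≈(0.4645,-0.2895), so I correct by about 2.3 mm sideways and go lower.

drive_tool(angular=[[0,0,0],[0,0,0],[0,0,0],[0,0,0],[0,0,0],[0,0,0]], delta_pos=[[0.06,0.23,0],[0,0,1],[0,0,1.2],[0,0,0.9],[0,0,0.3],[0,0,0]], gripper=[4.3,4.3,4.3,4.3,4.3,4.3])

```text
time_s: 19.25
tool_pos: [0.4328, -0.2746, 0.0939]
tool_rot: [180.0, 0.1, -25.1]
force: [-0.2, -0.2, -1.5]
grip_width: 0.045
grasp_force: 50.0
```

```bash
python3 - <<'E'
from al import *
w=eyes.read_camera('wrist');s=telemetry.get_obs()
print(s['tool_pos'],s['tool_rot'],s['force'])
T=R.from_euler('xyz',s['tool_rot'],degrees=True)
hole=T.apply([.0356,.0006,-.006])+s['tool_pos']
print('hole px',proj(w,[hole]),'pin tip',proj(w,[[.4645,-.2897,.0885]]),'pin base',proj(w,[[.4645,-.2897,.0785]]))
save(w,'k.png',(215,145,295,215),8)
E
```

```text
[ 0.43317691 -0.27487637  0.09444192] [ 1.79991775e+02  3.51900011e-02 -2.50792772e+01] [ 0.56066913  0.38613527 -2.33383133]
hole px [[253.45643995 179.01830621]] pin tip [[252.48453951 175.98021715]] pin base [[252.47719322 172.30557313]]
```

View pics/k.png

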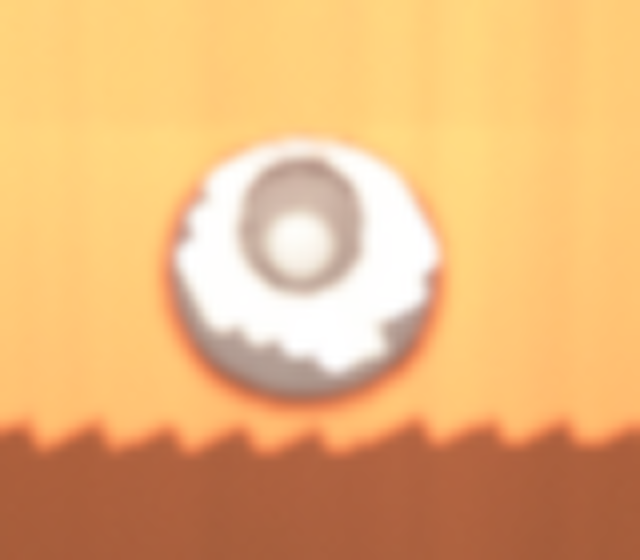

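The pin tip at (252.5,175.4) px lies within about 1 mm of the hole axis once parallax is taken into account. Lowering now, then feeling for the seat.

drive_tool(angular=[[0,0,0],[0,0,0],[0,0,0],[0,0,0],[0,0,0]], delta_pos=[[-0.04,-0.04,0.4],[0,0,0.4],[0,0,0.3],[0,0,0.2],[0,0,0]], gripper=[4.3,4.3,4.3,4.3,4.3])

```text
time_s: 19.8
tool_pos: [0.4329, -0.2743, 0.0814]
tool_rot: [180.0, 0.0, -25.1]
force: [-0.2, -0.4, -1.3]
grip_width: 0.0443
grasp_force: 50.0
```

drive_tool(angular=[[0,0,0],[0,0,0],[0,0,0],[0,0,0]], delta_pos=[[0,0,0.1],[0,0,0.1],[0,0,0.1],[0,0,0]], gripper=[4.3,4.3,4.3,4.3])

```text
time_s: 20.2
tool_pos: [0.4331, -0.2743, 0.0787]
tool_rot: [-180.0, 0.0, -25.1]
force: [-0.9, 0.1, -2.6]
grip_width: 0.0448
grasp_force: 50.0
```

drive_tool(angular=[[0,0,0],[0,0,0],[0,0,0]], delta_pos=[[0,0,0.1],[0,0,0.05],[0,0,0]], gripper=[4.3,4.3,4.3])

```text
time_s: 20.5
tool_pos: [0.4331, -0.2744, 0.0772]
tool_rot: [-180.0, 0.0, -25.1]
force: [0.1, -0.8, -2.0]
grip_width: 0.0444
grasp_force: 50.0
```

drive_tool(angular=[[0,0,0],[0,0,0],[0,0,0]], delta_pos=[[0,0,0.05],[0,0,0.05],[0,0,0]], gripper=[4.3,4.3,4.3])

```text
time_s: 20.8
tool_pos: [0.4332, -0.2744, 0.0763]
tool_rot: [-180.0, -0.0, -25.1]
force: [-0.4, 0.2, -0.6]
grip_width: 0.0446
grasp_force: 50.0
```

drive_tool(angular=[[0,0,0],[0,0,0],[0,0,0]], delta_pos=[[0,0,0.05],[0,0,0],[0,0,0]], gripper=[4.3,4.3,4.3])

```text
time_s: 21.1
tool_pos: [0.4332, -0.2744, 0.0761]
tool_rot: [-180.0, -0.0, -25.1]
force: [-1.0, 1.6, 2.7]
grip_width: 0.0444
grasp_force: 50.0
```

Contact felt (force up by ≈ 4.6 N). I ease the grip first so the plate settles flat.

drive_tool(angular=[[0,0,0],[0,0,0],[0,0,0],[0,0,0]], delta_pos=[[0,0,0],[0,0,0],[0,0,0],[0,0,0]], gripper=[4.3,4.3,4.3,4.3], squeeze=8)

```text
time_s: 21.5
tool_pos: [0.4333, -0.2745, 0.0759]
tool_rot: [180.0, -0.0, -25.1]
force: [-1.7, 0.8, 2.9]
grip_width: 0.0456
grasp_force: 8.0
```

drive_tool(angular=[[0,0,0],[0,0,0],[0,0,0],[0,0,0]], delta_pos=[[0,0,0],[0,0,0],[0,0,0],[0,0,0]], gripper=[4.3,4.3,4.3,4.3], squeeze=3)

```text
time_s: 21.9
tool_pos: [0.4333, -0.2745, 0.0759]
tool_rot: [180.0, -0.0, -25.1]
force: [-1.5, 0.1, 2.3]
grip_width: 0.0463
grasp_force: 3.0
```

```bash
python3 - <<'E'
from al import *
cs={n:eyes.read_camera(n) for n in('scene','side')}
from scipy.ndimage import binary_fill_holes as bf
it=[(n,near(cs[n],'spacer',proj(cs[n],[[.465,-.29,.08]])[0])) for n in cs]
print([(n,None if m is None else m.sum()) for n,m in it])
print(telemetry.get_obs()['force'],telemetry.get_obs()['tool_pos'])
E
```

```text
[('scene', np.int64(401)), ('side', np.int64(139))]
[-0.68626431 -0.20619425  2.22806424] [ 0.43326017 -0.27448333  0.07583873]
```

drive_tool(angular=[[0,0,0],[0,0,0],[0,0,0],[0,0,0],[0,0,0],[0,0,0],[0,0,0],[0,0,0],[0,0,0],[0,0,0],[0,0,0],[0,0,0]], delta_pos=[[0,0,-0.03],[0,0,0],[0,0,0],[0,0,0],[0,0,0],[0,0,0],[0,0,0],[0,0,0],[0,0,0],[0,0,0],[0,0,0],[0,0,0]], gripper=[4.3,4.3,4.8,5.0,5.3,5.6,6,6.4,6.8,7.2,7.2,7.2])

```text
time_s: 23.3
tool_pos: [0.4331, -0.2744, 0.0761]
tool_rot: [-180.0, -0.0, -25.1]
force: [-0.0, -0.0, 1.4]
grip_width: 0.0715
grasp_force: 0.0
```

```bash
python3 - <<'E'
from al import *
w=eyes.read_camera('wrist');s=telemetry.get_obs()
print(s['tool_pos'],s['force'],s['grip_width'],s['grasp_force'])
m=bf(models.cut_out(w,'spacer')[0]['pixels']);ys,xs=np.nonzero(m)
print('far edge row',ys.min(),'cols',xs[ys<=ys.min()+2].min(),xs[ys<=ys.min()+2].max())
m0=m[ys.min()+20:ys.min()+30];print([ (np.nonzero(r)[0].min()+np.nonzero(r)[0].max())/2 for r in m0][::5])
E
```

```text
[ 0.43311863 -0.27443112  0.07607405] [-0.11407445 -0.30003194  0.18304296] 0.07222421824100939 0.0
far edge row 27 cols 197 306
[np.float64(251.5), np.float64(251.5)]
```

drive_tool(angular=[[0,0,0],[0,0,0],[0,0,0],[0,0,0],[0,0,0],[0,0,0],[0,0,0],[0,0,0]], delta_pos=[[0,0,-0.5],[0,0,-1],[0,0,-2],[0,0,-2],[0,0,-2],[0,0,-1],[0,0,0],[0,0,0]], gripper=[7.2,7.2,7.2,7.2,7.2,7.2,7.2,7.2])

```text
time_s: 24.2
tool_pos: [0.4329, -0.2742, 0.1608]
tool_rot: [-180.0, 0.0, -25.1]
force: [0.1, -0.4, -0.0]
grip_width: 0.0719
grasp_force: 0.0
```

```bash
python3 - <<'E'
from al import *
cs={n:eyes.read_camera(n) for n in('scene','wrist')};print(telemetry.get_obs()['tool_pos'])
it=[(n,near(cs[n],'spacer',proj(cs[n],[[.465,-.29,.08]])[0])) for n in cs]
it=[(n,bf(m)) for n,m in it if m is not None]
f=lambda x,y,w:plate_polys(x,y,.082,w)
for k in it: fit(cs,[k],f,[.465,-.29,-.436],[.01,.01,.1])
w=cs['wrist'];o=proj(w,[[.4645,-.2897,.082]])[0].astype(int);print(o)
v=cv2.cvtColor(w['pixels'],cv2.COLOR_RGB2HSV)[o[1]-14:o[1]+14,o[0]-14:o[0]+14]
ys,xs=np.nonzero(v[...,1]<70);print('hole blob',len(xs),xs.mean()+o[0]-14,ys.mean()+o[1]-14,'pred hole',proj(w,[[.4645,-.2897,.082]]))
E
```

```text
[ 0.43250014 -0.27401239  0.16003757]
[ 0.4649 -0.2892 -0.4348] [('scene', np.float64(0.861))]
[ 0.4655 -0.2896 -0.4365] [('wrist', np.float64(0.985))]
[253 155]
hole blob 370 252.34864864864863 154.46486486486486 pred hole [[253.07232443 155.92443788]]
```

The plate lies flat at (0.4655,-0.2896), about 1 mm from the pin axis, with the gripper well clear. Handing in.

```bash
python3 -c "
from cell import env
print(env.sign_off())"
```

```text
the job is handed in; nothing more can be done
None
```

The spacer is on the stand's seat with its hole over the pin, about 1 mm off the pin's axis by the wrist camera. It was let go without a drop, and I handed the job in at about 24 s; the hand-in returned no verdict.

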